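# Lock the bun slicer's safety bar and set its speed dial

## Task

Get the bun slicer ready to run: swing its yellow safety bar fully closed into the fork, then push the orange-headed locking pin down through fork and bar until the head sits on the fork. Once the bar is locked, turn the speed dial clockwise to setting 5 (the green mark, five clicks from the red OFF mark) and leave it resting in that click. Leave the other things on the bench and on the slicer where they are.

Things in the scene. Friction and masses are not known exactly. Their poses are not given: they have to be found in the camera images.
- slicer: Bun slicer, fixed to the bench: white housing 340 (x) x 460 (y) mm with a flat steel deck 120 mm above the bench; origin under its centre on the bench, z up, -x is its front (robot side, may be yawed), +y its left. On the deck: a blue blade hood at x +70 to +170, y -110 to +220 mm, 80 mm above the deck; the safety bar; the fork with the pin at (-30, -30) mm; the speed dial at (-50, -160) mm.
- safety_bar (a joint): Angle of the yellow safety bar (rad): 0 fully closed at a firm stop (bar lies along the slicer's -y from its pivot, its eye inside the fork with the holes in line), growing to 1.35 as it swings open towards the slicer's front (-x). Seen from above it closes anticlockwise. Starts 0.6 to 1.25 open. It swings level about a vertical pivot, light friction (under 2 N at the handle), stays where it is left.
- bar_pivot (a point): Point on the bar's vertical pivot axis, at the slicer's (-30, 130) mm, 139 mm above the bench. The bar is 20 mm wide, 8 mm thick (top 23 mm above the deck); its eye, with a 14 mm hole, is 160 mm from the pivot.
- bar_handle (a point): Red upright round post on the bar, 18 mm diameter, standing 52 mm up from the bar's top, its top 75 mm above the deck, 75 mm from the pivot. This point is on the post's axis, 52 mm above the deck, a good height to pinch or push.
- lock_pin (a joint): How far the locking pin is pushed in (m): starts 0 to 0.003, fully home 0.028 (head resting on the fork, firm stop). Moves straight down, stiff: about 4 N to slide, stays where it is left. Captive in the fork's upper ear; it goes through only when the bar is closed with the eye in line.
- pin_top (a point): Centre of the top face of the pin's orange round head, 30 mm diameter, 8 mm thick; z up. Head top is 72 mm above the deck when fully out and 44 mm when home. The dark steel fork under it is 34 mm square, 36 mm high above the deck.
- dial (a joint): Speed dial angle (rad), growing clockwise seen from above: eight click positions 0.5236 (30 degrees) apart, 0 = OFF stop (red mark), 2.618 = setting 5 (green mark), 3.665 = end stop; white ticks at the others, on a black disc 120 mm across on the deck. Starts in one of the first three positions (OFF, 1 or 2). A spring pulls it into the nearest click; about 0.15 N m takes it over to the next.
- dial_grip (a point): On the dial's vertical axis, 36 mm above the deck, the height to grip. The grip is a blue upright bar 46 mm long, 14 mm thick, its top 46 mm above the deck, on a round skirt 54 mm across, 12 mm high. This point's x axis runs along the bar to the white-marked pointer end, z up; it turns with the dial. At OFF the pointer points to the slicer's front left (135 degrees anticlockwise from its +x, from above).
- bun: Bread bun, 78 mm across, 49 mm high, on the slicer's deck, left of the bar's pivot; leave alone. Origin under its centre.
- jar: Red jar, 84 mm across, 110 mm high, left of the slicer; leave alone. Origin under its centre.
- bowl: Steel bowl, 140 mm across, 70 mm high, right of the slicer; leave alone. Origin under its centre.
- shaker: Aluminium flour shaker, 70 mm across, 140 mm high, right of the slicer; leave alone. Origin under its centre.
- mug: White mug, 84 mm across, 90 mm high, left of the slicer; leave alone. Origin under its centre.
- scraper: Dough scraper lying flat, 115 x 140 x 20 mm, front right on the bench; leave alone. Origin under its middle.
- brush: Pastry brush lying flat, 220 mm long, front left on the bench; leave alone. Origin under its middle.

How it is judged:
On the way, in this order (a step that is already met when the one before it is completed fails the run):
1. the safety bar is fully closed (value of joint safety_bar below 0.03 rad), for 0.2 s.
2. the locking pin is pushed home with the bar closed (value of joint safety_bar below 0.03 rad and value of joint lock_pin above 0.026 m), for 0.2 s.
3. with the bar locked, the dial is at setting 5 (all of step 2 and value of joint dial between 2.488 and 2.748 rad), for 0.2 s.
At the end, for the whole second after the job is handed in: The safety bar is closed (within 0.03 rad), the locking pin is home (head within 2 mm of the fork), and the dial rests still in the click of setting 5 (2.618 rad, within 0.13 rad) (all of step 3 and velocity of joint dial between -0.1 and 0.1 rad/s); the robot touches nothing.
It fails at once if one of the other things (bun, jar, bowl, shaker, mug, scraper, brush) is moved more than 30 mm (distance of any of bun, jar, bowl, shaker, mug, scraper, brush from where it was at the start of the episode above 0.03 m).
It also fails if it takes over 72 s, if anything falls off the work surface, if the arm or the gripper's body presses on something with over 40 N, if the wrist force passes 120 N, or if a joint passes its speed limit or range.

## Robot

A 7-joint arm with a two-finger parallel gripper is mounted at the origin on the work surface. World frame = base frame: x ahead of the robot, y to its left, z up, the work surface at z = 0. Lengths are in m, angles in rad, forces in N, time in s.
With the tool pointing down it reaches from about 0.35 to 0.9 m from the base axis. Payload 8.1 kg.
Tool frame: the origin (TCP) lies on the centre line of the jaws, within the pads' length; the fingertips stand 14 mm ahead of it and the grasp point (between the pads) lies 5 mm behind it; z points along the fingers, y is the direction in which the jaws open and shut (so a half turn about z gives the same grasp; the last joint's range is limited). The gripper opens to 92 mm and grips with 3 to 60 N. Pads are 19 mm wide; open, the fingers measure 130 mm over their backs; the gripper's body (75 mm by 190 mm) begins 47 mm behind the grasp point.
Start: joints at [-1.414, 0.434, 0.025, 1.573, -0.012, 1.134, -0.075], TCP at [0.161, 0.604, 0.241] pointing down, gripper open.
Joint ranges: [-2.62, 2.62], [-0.44, 2.09], [-1.27, 1.32], [0.08, 2.57], [-1.32, 4.46], [0.12, 2], [-2.74, 2.74]. Speed limits (rad/s): [2.22, 2.22, 3.01, 3.01, 3.14, 3.14, 3.14].

## Interface

Orientations are given as a rotation vector (axis times angle).
In Python, from cell import arm, optics gives the robot as it stands.
- The arm moves only by the shell command python3 -m creep 'ROWS' [FORCE]. ROWS is JSON, a list of rows, each an object with "translation": the shift along the tool's x, y, z in m, a list of three; "rot": the turn, a rotation vector about the tool's x, y, z in degrees, a list of three; "jaw": the finger opening in m, from 0 to 0.0918. In form: [{"translation": [x, y, z], "rot": [wx, wy, wz], "jaw": jaw}, ...]. A call has 1 to 12 rows; each row shifts and turns the commanded pose from where the row before left it, along the tool's axes as they then stand; what a row does not reach is not made up. A row lasts 1/12 s, in which the tool goes at most 41.7 mm and 7.16 degrees, less where a joint would pass 70% of its speed; a pose out of reach is approached as far as the arm can. A call is refused whole if a number of a shift passes 0.0417 or a number of a turn 7.16, either way. A call with a gripper value outside its range is refused whole. The fingers move at their own pace and stop on an object; FORCE is the grip in N (left out, the last holds). Time passes only in rows, so rows that do not move let the fingers close. It gives the time, the measured TCP pose, the force and the opening at its end, in the units of the state.
- arm.observe(): the state, without advancing time (a new reading comes with each control period).
- optics.get_image(name): name is "scene" or "top" or "wrist"; returns the picture (384x512x3 uint8, red, green, blue); there is no depth.
- optics.camera_info(name): a dict with "fx", "fy", "cx", "cy" (pixels), "R" (3x3) and "t" (3): a world point X has camera coordinates R X + t. Camera axes: x right, y down, z forward; pixel columns grow to the right and rows downward; lengths in m; the calibration is good to about 2 mm. The wrist camera is an equidistant fisheye: a pixel r from the principal point sees the ray r / f radians off the axis. A picture is of the moment at which its call begins: read the wrist's pose just before it. camera_info takes no time and is no camera call; for the wrist camera it gives the pose at the moment of the call.
- arm.sign_off(): hands the job in, once; it reports no verdict.
Trained networks look in the newest picture that a camera, given by its name, has taken for a name from the list of things; names that differ only in an ending like _2 or _b are one class to them, and where a whole thing is asked for, a point or a joint stands for the part that bears it (a point fixed in the world has none). Each returns a list of dicts, best first, with "score" (0 to 1); they miss things now and then, are a little off and sometimes report something else, mostly with a low value. They report only what shows in the picture. A call takes as long as a camera call.
- optics.boxes_of(camera, thing): "location" ([column, row] in pixels, amid what is visible of it).
- optics.pinpoint(camera, thing): "location" ([column, row] in pixels: a listed point, or the origin of a listed thing).
The state is a dict: "clock": time; "joints": joint angles; "dq": joint speeds; "joint_efforts": joint torques, N m; "position": TCP position; "ee_rot": TCP orientation; "force": force on the tool from outside, world axes, zero at the start; "ft_torque": the same for the moment, N m; "width": opening from 0.0 (shut) to 1.0 (fully open).
Only numpy, scipy, OpenCV 4.12 (cv2) and the standard library are available. Lean on these libraries where they do the work, as an engineer would, in place of code of your own. Each camera call takes 0.05 s, during which the arm holds its last target.

## Working session

There is one attempt and no reset: what is moved stays moved. The work goes in short steps, Python scripts to look and compute and a shell command to move; the robot and the scene stay as the last step left them, time stands still between calls to the robot, and variables do not carry over. Pictures are saved under pics/ and viewed, and the job is handed in when it is done.

```bash
ls; mkdir -p pics
python3 - <<'E'
from cell import arm, optics
import cv2
s=arm.observe(); print({k:s[k] for k in('clock','position','ee_rot','force','width')})
for n in('scene','top','wrist'):
    im=optics.get_image(n); cv2.imwrite(f'pics/{n}0.png',im[:,:,::-1])
E
```

```text
pics
{'clock': 0.0, 'position': array([0.16048605, 0.60353513, 0.23992674]), 'ee_rot': array([-4.07031289e-01, -3.11504362e+00,  2.50591225e-03]), 'force': array([ 0.40049978, -0.56295938, -0.47022565]), 'width': 1.0020578395819937}
```

View pics/scene0.png

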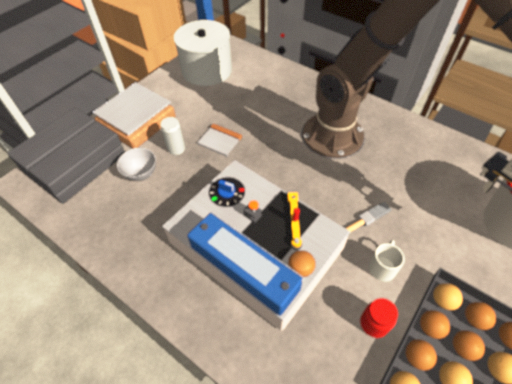

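View pics/top0.png

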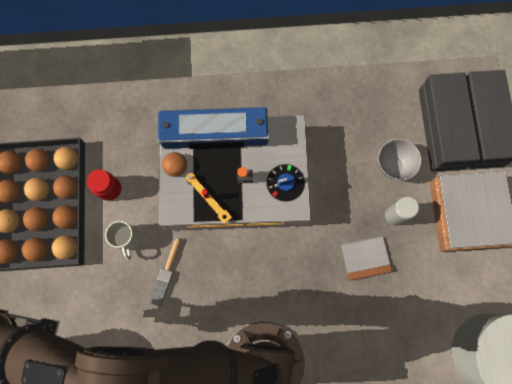

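View pics/wrist0.png

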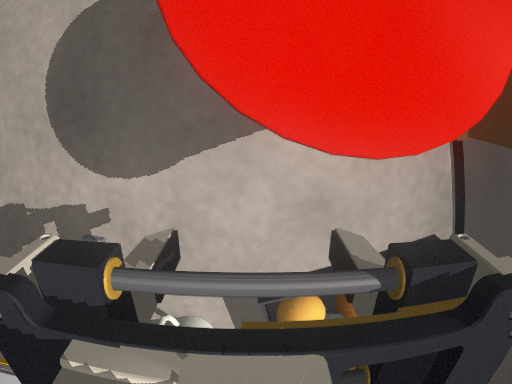

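Top view: slicer at about (233,165), bar open from its pivot (190,177) to its eye (226,217), pin at (244,174), dial at (286,182). The gripper is clear, next to the red jar.

```bash
cat > h.py <<'E'
from cell import arm, optics
import numpy as np, cv2
def ray(n,px):
    c=optics.camera_info(n); R=np.array(c['R']);t=np.array(c['t'])
    d=np.array([(px[0]-c['cx'])/c['fx'],(px[1]-c['cy'])/c['fy'],1.])
    return -R.T@t, R.T@d
def atz(n,px,z):
    o,d=ray(n,px); return o+d*(z-o[2])/d[2]
def proj(n,X):
    c=optics.camera_info(n); p=np.array(c['R'])@X+np.array(c['t'])
    return c['fx']*p[0]/p[2]+c['cx'],c['fy']*p[1]/p[2]+c['cy']
E
python3 - <<'E'
from h import *
np.set_printoptions(precision=4,suppress=True)
Z=dict(slicer=0,bar_pivot=.139,bar_handle=.172,pin_top=.192,dial_grip=.156,bun=.12,jar=0,mug=0)
for n in('top','scene'):
    print(n,ray(n,(256,192)))
    optics.get_image(n)
    for k,z in Z.items():
        r=optics.pinpoint(n,k)[:2]
        print(n,k,[(round(a['score'],2),np.round(a['location'],1),atz(n,a['location'],z)) for a in r])
print(arm.observe()['clock'])
E
python3 - <<'E'
import cv2
for n,(x,y,w,h) in dict(top=(150,95,170,140),scene=(160,155,190,170)).items():
    im=cv2.imread(f'pics/{n}0.png')[y:y+h,x:x+w]
    cv2.imwrite(f'pics/{n}0c.png',cv2.resize(im,None,fx=3.5,fy=3.5,interpolation=cv2.INTER_CUBIC))
E
```

```text
top (array([ 0.1844, -0.0078,  1.5025]), array([ 0.2315, -0.0043, -0.9733]))
top slicer [(0.73, array([237. , 178.2]), array([0.5939, 0.046 , 0.    ]))]
top bar_pivot [(0.66, array([186.5, 178.9]), array([0.5649, 0.1949, 0.139 ])), (0.46, array([235.8, 178. ]), array([0.5569, 0.0446, 0.139 ]))]
top bar_handle [(0.63, array([206.1, 192. ]), array([0.5115, 0.1337, 0.172 ]))]
top pin_top [(0.48, array([242.4, 172.9]), array([0.5565, 0.0223, 0.192 ]))]
top dial_grip [(0.73, array([287.6, 178. ]), array([ 0.541 , -0.1118,  0.156 ]))]
top bun [(0.58, array([173.1, 166.3]), array([0.6138, 0.2379, 0.12  ]))]
top jar [(0.87, array([110. , 188.7]), array([0.5882, 0.4729, 0.    ])), (0.34, array([172.1, 269.7]), array([0.3039, 0.2738, 0.    ]))]
top mug [(0.81, array([128.6, 235. ]), array([0.4271, 0.4127, 0.    ]))]
scene (array([1.0445, 0.4142, 1.106 ]), array([-0.4605, -0.3596, -0.8115]))
scene slicer [(0.79, array([260.8, 246.4]), array([0.5843, 0.0689, 0.    ]))]
scene bar_pivot [(0.91, array([297.9, 241.3]), array([0.5652, 0.1893, 0.139 ]))]
scene bar_handle [(0.92, array([292.2, 211.2]), array([0.5073, 0.1286, 0.172 ]))]
scene pin_top [(0.59, array([253.9, 207.7]), array([0.5747, 0.0379, 0.192 ]))]
scene dial_grip [(0.75, array([224.3, 186.8]), array([ 0.5483, -0.0998,  0.156 ]))]
scene bun [(0.97, array([303.6, 262.7]), array([0.6038, 0.2355, 0.12  ]))]
scene jar []
scene mug [(0.65, array([382.7, 266.3]), array([0.4123, 0.4224, 0.    ]))]
1.05
```

View pics/top0c.png

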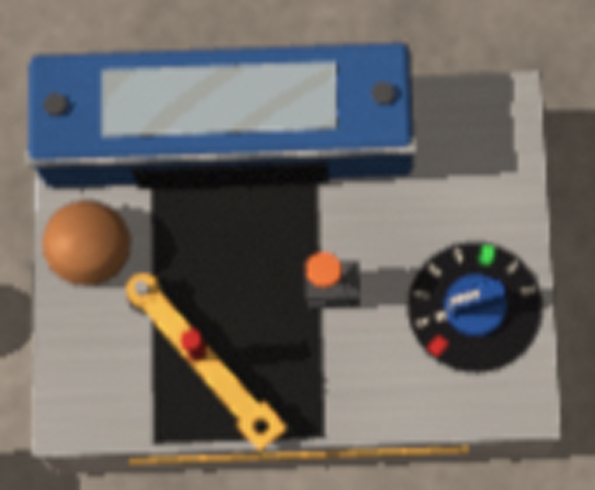

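View pics/scene0c.png

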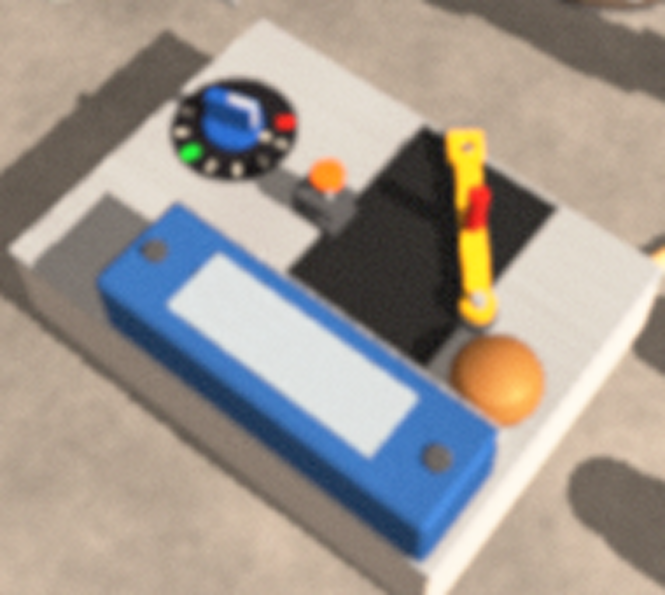

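```bash
cat > fit.py <<'E'
from h import *
from scipy.optimize import least_squares
def q(n,a,b): 
    o=dict(top=(150,95),scene=(160,155))[n]; return np.array([o[0]+(a+.5)/3.5-.5,o[1]+(b+.5)/3.5-.5])
P=[('top',(-.03,.13,.145),q('top',142,289)),('scene',(-.03,.13,.145),q('scene',479,304)),
('top',(-.03,-.03,.19),q('top',323,269)),('scene',(-.03,-.03,.19),q('scene',327,174)),
('top',(-.05,-.16,.122),q('top',475,306)),('scene',(-.05,-.16,.122),q('scene',233,130)),
('top',(-.17,-.23,.12),q('top',558,437)),('top',(.17,-.23,.12),q('top',540,72)),('top',(-.17,.23,.12),q('top',33,455)),
('scene',(-.17,-.23,.12),q('scene',264,20)),('scene',(-.17,.23,.12),q('scene',660,262))]
def w(p,L): 
    c,s=np.cos(p[2]),np.sin(p[2]); return np.array([p[0]+c*L[0]-s*L[1],p[1]+s*L[0]+c*L[1],L[2]])
def res(p): return np.concatenate([np.array(proj(n,w(p,L)))-x for n,L,x in P])
if __name__=='__main__':
    np.set_printoptions(precision=3,suppress=True)
    r=least_squares(res,[.6,.06,0],loss='soft_l1'); p=r.x; print(p,np.degrees(p[2])); print(r.fun.reshape(-1,2) if 0 else res(p).reshape(-1,2))
    for nm,L in dict(pivot=(-.03,.13,.139),pin=(-.03,-.03,.19),dial=(-.05,-.16,.156)).items(): print(nm,w(p,L))
    pv=w(p,(-.03,.13,.143))
    for n,x in(('top',q('top',261,427)),('scene',q('scene',467,145))):
        e=atz(n,x,.143); d=(e-pv); print('eye',e,np.linalg.norm(d),'open',-(np.arctan2(d[1],d[0])-p[2]+np.pi/2))
    for n,x in(('top',q('top',189,337)),('scene',q('scene',484,190))):
        e=atz(n,x,.195); d=(e-pv)[:2]; print('handle',e,np.linalg.norm(d),'open',-(np.arctan2(d[1],d[0])-p[2]+np.pi/2))
E
python3 fit.py
```

```text
[ 0.594  0.053 -0.038] -2.1639335974576617
[[-0.607 -0.318]
 [-0.578 -1.17 ]
 [-0.388 -0.421]
 [-0.391 -1.242]
 [-0.574 -0.063]
 [-0.152 -1.528]
 [ 0.475  0.195]
 [-0.265 -0.658]
 [-1.067  0.106]
 [-1.063 -1.846]
 [ 1.222  0.806]]
pivot [0.569 0.184 0.139]
pin [0.563 0.024 0.19 ]
dial [ 0.538 -0.105  0.156]
eye [0.439 0.086 0.143] 0.16277448609930384 open 0.8858626570120975
eye [0.442 0.091 0.143] 0.15769076860812706 open 0.8974720038898512
handle [0.51  0.138 0.195] 0.07520283833162197 open 0.8718413550767234
handle [0.504 0.145 0.195] 0.0758186220191556 open 0.9827978624802673
```

```bash
cat > go.py <<'E'
import sys
from h import *
from scipy.spatial.transform import Rotation as Ro
def go(t,yaw=None):
    s=arm.observe(); R=Ro.from_rotvec(s['ee_rot']); M=R.as_matrix()
    d=np.array(t)-s['position']
    cy=np.degrees(np.arctan2(M[1,1],M[0,1]))
    print('clk %.2f pos %s yaw_y %.1f zaxis %s F %s w %.3f j7 %.2f'%(s['clock'],np.round(s['position'],4),cy,np.round(M[:,2],3),np.round(s['force'],1),s['width']*.0918,s['joints'][6]))
    print('tool delta',np.round(M.T@d,4),'dist %.4f'%np.linalg.norm(d), '' if yaw is None else 'rz(deg, tool) %.1f'%(-((yaw-cy+180)%360-180)))
if __name__=='__main__':
    a=[float(v) for v in sys.argv[1:]]; go(a[:3],a[3] if len(a)>3 else None)
E
python3 go.py .509 .139 .29 -53
```

```text
clk 1.05 pos [0.1606 0.604  0.2407] yaw_y 75.1 zaxis [ 0.  0. -1.] F [-0.2  0.2  0.3] w 0.092 j7 -0.08
tool delta [-0.4562 -0.3599 -0.0493] dist 0.5832 rz(deg, tool) 128.1
```

```bash
python3 -m creep '[{"translation":[0,0,-0.025],"rot":[0,0,0],"jaw":0.06},{"translation":[0,0,-0.025],"rot":[0,0,0],"jaw":0.06},{"translation":[-0.025,-0.02,0],"rot":[0,0,0],"jaw":0.06},{"translation":[-0.025,-0.02,0],"rot":[0,0,0],"jaw":0.06},{"translation":[-0.025,-0.02,0],"rot":[0,0,0],"jaw":0.06},{"translation":[-0.025,-0.02,0],"rot":[0,0,0],"jaw":0.06},{"translation":[-0.025,-0.02,0],"rot":[0,0,0],"jaw":0.06},{"translation":[-0.025,-0.02,0],"rot":[0,0,0],"jaw":0.06},{"translation":[-0.025,-0.02,0],"rot":[0,0,0],"jaw":0.06},{"translation":[-0.025,-0.02,0],"rot":[0,0,0],"jaw":0.06},{"translation":[-0.025,-0.02,0],"rot":[0,0,0],"jaw":0.06},{"translation":[-0.025,-0.02,0],"rot":[0,0,0],"jaw":0.06}]' 10; python3 go.py .509 .139 .29 -53
```

```text
clock: 2.05
position: [0.3515, 0.3451, 0.291]
ee_rot: [0.407, 3.115, 0.001]
force: [2.0, 1.3, 0.3]
width: 0.652
clk 2.05 pos [0.3515 0.3451 0.291 ] yaw_y 75.1 zaxis [ 0.     0.001 -1.   ] F [2.  1.3 0.3] w 0.060 j7 0.46
tool delta [-0.2052 -0.1587  0.0009] dist 0.2594 rz(deg, tool) 128.1
```

```bash
python3 -m creep '[{"translation":[-0.025,-0.02,0],"rot":[0,0,0],"jaw":0.06},{"translation":[-0.025,-0.02,0],"rot":[0,0,0],"jaw":0.06},{"translation":[-0.025,-0.02,0],"rot":[0,0,0],"jaw":0.06},{"translation":[-0.025,-0.02,0],"rot":[0,0,0],"jaw":0.06},{"translation":[-0.025,-0.02,0],"rot":[0,0,0],"jaw":0.06},{"translation":[-0.025,-0.02,0],"rot":[0,0,0],"jaw":0.06},{"translation":[0,0,0],"rot":[0,0,7],"jaw":0.06},{"translation":[0,0,0],"rot":[0,0,7],"jaw":0.06},{"translation":[0,0,0],"rot":[0,0,7],"jaw":0.06},{"translation":[0,0,0],"rot":[0,0,7],"jaw":0.06},{"translation":[0,0,0],"rot":[0,0,7],"jaw":0.06},{"translation":[0,0,0],"rot":[0,0,7],"jaw":0.06}]'; python3 go.py .509 .139 .29 -53
```

```text
clock: 3.05
position: [0.4649, 0.192, 0.2908]
ee_rot: [1.505, 2.758, 0.0]
force: [-0.4, -0.1, -0.5]
width: 0.654
clk 3.05 pos [0.4649 0.192  0.2908] yaw_y 32.8 zaxis [ 0.  0. -1.] F [-0.4 -0.1 -0.5] w 0.060 j7 0.17
tool delta [-0.0684  0.0084  0.0008] dist 0.0689 rz(deg, tool) 85.8
```

```bash
python3 -m creep '[{"translation":[-0.023,0.003,0],"rot":[0,0,0],"jaw":0.06},{"translation":[-0.023,0.003,0],"rot":[0,0,0],"jaw":0.06},{"translation":[-0.022,0.003,0],"rot":[0,0,0],"jaw":0.06},{"translation":[0,0,0],"rot":[0,0,7],"jaw":0.06},{"translation":[0,0,0],"rot":[0,0,7],"jaw":0.06},{"translation":[0,0,0],"rot":[0,0,7],"jaw":0.06},{"translation":[0,0,0],"rot":[0,0,7],"jaw":0.06},{"translation":[0,0,0],"rot":[0,0,7],"jaw":0.06},{"translation":[0,0,0],"rot":[0,0,7],"jaw":0.06},{"translation":[0,0,0],"rot":[0,0,7],"jaw":0.06},{"translation":[0,0,0],"rot":[0,0,7],"jaw":0.06},{"translation":[0,0,0],"rot":[0,0,7],"jaw":0.06}]'; python3 -m creep '[{"translation":[0,0,0],"rot":[0,0,7],"jaw":0.06},{"translation":[0,0,0],"rot":[0,0,7],"jaw":0.06},{"translation":[0,0,0],"rot":[0,0,7],"jaw":0.06},{"translation":[0,0,0],"rot":[0,0,0],"jaw":0.06}]'; python3 go.py .509 .139 .29 -53
python3 - <<'E'
from h import *
im=optics.get_image('wrist'); cv2.imwrite('pics/wrist1.png',im[:,:,::-1])
im=optics.get_image('scene'); cv2.imwrite('pics/scene1.png',im[:,:,::-1])
for k in('bar_handle','pin_top','bar_pivot','dial_grip'):
  print(k,optics.pinpoint('wrist',k) if 0 else '')
E
```

```text
clock: 4.05
position: [0.5096, 0.14, 0.2908]
ee_rot: [-2.724, -1.565, -0.0]
force: [0.2, 0.0, -0.2]
width: 0.656
clock: 4.38
position: [0.5096, 0.1401, 0.2908]
ee_rot: [-2.963, -1.043, -0.0]
force: [-0.1, 0.1, -0.1]
width: 0.652
clk 4.38 pos [0.5096 0.1401 0.2908] yaw_y -51.2 zaxis [ 0.  0. -1.] F [-0.1  0.1 -0.1] w 0.060 j7 -1.06
tool delta [-0.0011  0.0005  0.0008] dist 0.0015 rz(deg, tool) 1.8
bar_handle 
pin_top 
bar_pivot 
dial_grip
```

View pics/wrist1.png

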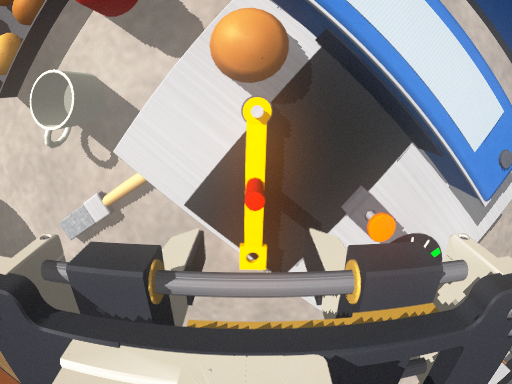

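View pics/scene1.png

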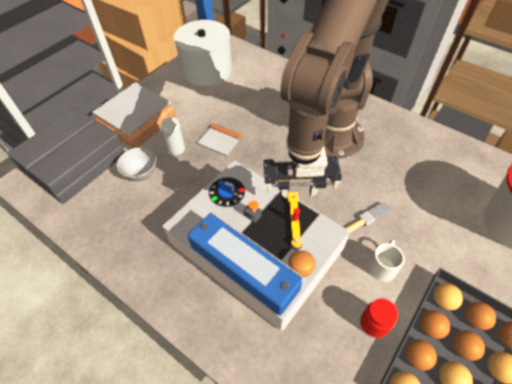

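Wrist view: bar vertical at col 255 with the post top near (256,202), pivot (257,112), eye (253,257), pin head (381,227). I'll check these against the fit.

```bash
cat >> h.py <<'E'
def wray(px,c=None):
    c=c or optics.camera_info('wrist'); R=np.array(c['R']);t=np.array(c['t'])
    v=np.array([(px[0]-c['cx'])/c['fx'],(px[1]-c['cy'])/c['fy']]); r=np.hypot(*v)
    d=np.array([*(np.sin(r)*v/max(r,1e-9)),np.cos(r)]); return -R.T@t,R.T@d
def wz(px,z):
    o,d=wray(px); return o+d*(z-o[2])/d[2]
E
python3 - <<'E'
from h import *
np.set_printoptions(precision=4,suppress=True)
for k,px,z in(('pivot',(257,112),.145),('eye',(252.5,257),.143),('post',(256,202),.195),('pinhead',(381,227),.19)):print(k,wz(px,z))
E
python3 -c "
import cv2;im=cv2.imread('pics/wrist1.png')[90:290,200:460];cv2.imwrite('pics/w1c.png',cv2.resize(im,None,fx=3,fy=3,interpolation=2))"
```

```text
pivot [0.5684 0.1836 0.145 ]
eye [0.4438 0.0872 0.143 ]
post [0.5105 0.1375 0.195 ]
pinhead [0.5653 0.0271 0.19  ]
```

View pics/w1c.png

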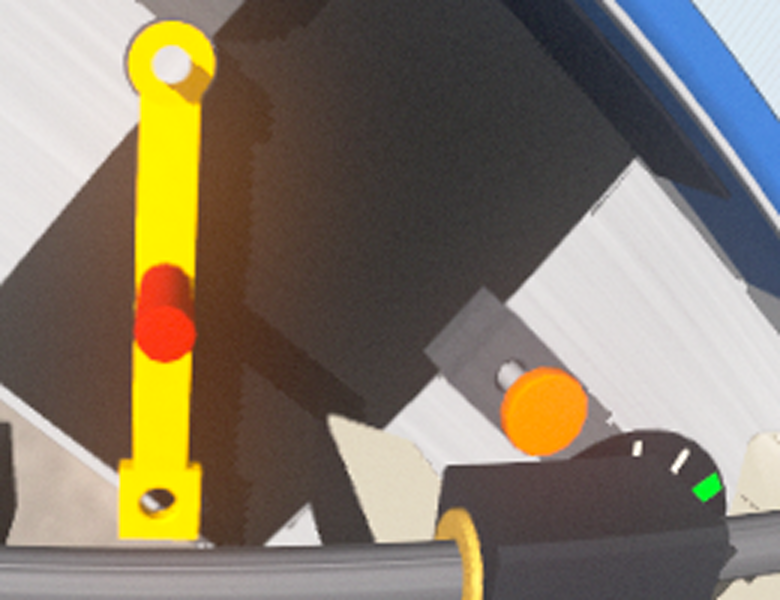

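```bash
python3 -m creep '[{"translation":[0,0,0.03],"rot":[0,0,0],"jaw":0.06},{"translation":[0,0,0.03],"rot":[0,0,0],"jaw":0.06},{"translation":[0,0,0.03],"rot":[0,0,0],"jaw":0.06},{"translation":[0,0,0.03],"rot":[0,0,0],"jaw":0.06},{"translation":[0,0,0],"rot":[0,0,0],"jaw":0.03},{"translation":[0,0,0],"rot":[0,0,0],"jaw":0.01},{"translation":[0,0,0],"rot":[0,0,0],"jaw":0.01},{"translation":[0,0,0],"rot":[0,0,0],"jaw":0.01},{"translation":[0,0,0],"rot":[0,0,0],"jaw":0.01},{"translation":[0,0,0],"rot":[0,0,0],"jaw":0.01}]' 8; python3 go.py .509 .139 .17 -53
python3 - <<'E'
from h import *
im=optics.get_image('wrist'); cv2.imwrite('pics/wrist2.png',im[:,:,::-1])
E
```

```text
clock: 5.32
position: [0.5103, 0.1403, 0.172]
ee_rot: [-2.96, -1.052, -0.004]
force: [0.6, -0.4, 0.1]
width: 0.266
clk 5.32 pos [0.5103 0.1403 0.172 ] yaw_y -50.9 zaxis [ 0.002  0.001 -1.   ] F [ 0.6 -0.4  0.1] w 0.024 j7 -0.94
tool delta [-0.0018  0.0001  0.002 ] dist 0.0027 rz(deg, tool) 2.1
```

View pics/wrist2.png

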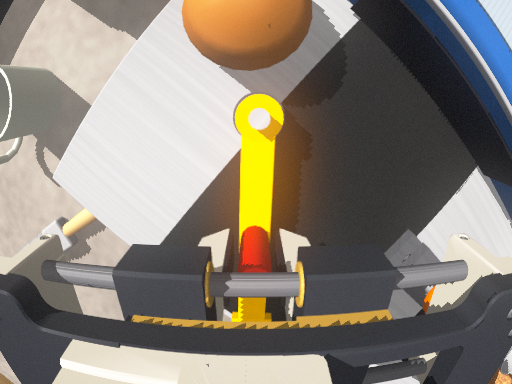

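```bash
python3 -m creep '[{"translation":[0,0,0],"rot":[0,0,0],"jaw":0.005},{"translation":[0,0,0],"rot":[0,0,0],"jaw":0.005},{"translation":[0,0,0],"rot":[0,0,0],"jaw":0.005},{"translation":[0.0006,0.0092,0],"rot":[0,0,-7],"jaw":0.005},{"translation":[0.0006,0.0092,0],"rot":[0,0,-7],"jaw":0.005},{"translation":[0.0006,0.0092,0],"rot":[0,0,-7],"jaw":0.005},{"translation":[0,0,0],"rot":[0,0,0],"jaw":0.005}]' 8; python3 go.py .569 .184 .172 -2
```

```text
clock: 5.95
position: [0.5316, 0.1211, 0.1712]
ee_rot: [2.715, 1.58, 0.001]
force: [-1.2, -1.0, 5.5]
width: 0.194
clk 5.95 pos [0.5316 0.1211 0.1712] yaw_y -29.6 zaxis [ 0.001 -0.    -1.   ] F [-1.2 -1.   5.5] w 0.018 j7 -0.57
tool delta [ 0.0731  0.0015 -0.0008] dist 0.0732 rz(deg, tool) -27.6
```

```bash
python3 -m creep '[{"translation":[0.0004,0.0092,0],"rot":[0,0,-7],"jaw":0.005},{"translation":[0.0004,0.0092,0],"rot":[0,0,-7],"jaw":0.005},{"translation":[0.0004,0.0092,0],"rot":[0,0,-7],"jaw":0.005},{"translation":[0.0004,0.008,0],"rot":[0,0,-6],"jaw":0.005},{"translation":[0,0,0],"rot":[0,0,0],"jaw":0.005}]' 8; python3 go.py .569 .184 .172 -2
```

```text
clock: 6.37
position: [0.5652, 0.1112, 0.1709]
ee_rot: [2.275, 2.165, 0.0]
force: [0.6, -2.5, 3.3]
width: 0.192
clk 6.37 pos [0.5652 0.1112 0.1709] yaw_y -2.8 zaxis [ 0.001 -0.    -1.   ] F [ 0.6 -2.5  3.3] w 0.018 j7 -0.13
tool delta [ 0.0729  0.0002 -0.0011] dist 0.0729 rz(deg, tool) -0.8
```

```bash
for i in 1 2; do python3 -m creep '[{"translation":[0,0.001,0],"rot":[0,0,0],"jaw":0.005},{"translation":[0,0.001,0],"rot":[0,0,0],"jaw":0.005}]' | grep -E "pos|force"; done
```

```text
position: [0.5656, 0.1113, 0.1708]
force: [-3.3, -3.3, 6.3]
position: [0.5666, 0.1112, 0.1707]
force: [-9.3, -3.4, 11.2]
```

```bash
python3 -m creep '[{"translation":[0,0.001,0],"rot":[0,0,0],"jaw":0.005},{"translation":[0,0,0],"rot":[0,0,0],"jaw":0.005},{"translation":[0,0,0],"rot":[0,0,0],"jaw":0.04},{"translation":[0,0,0],"rot":[0,0,0],"jaw":0.04},{"translation":[0,0,0],"rot":[0,0,0],"jaw":0.04},{"translation":[0,0,-0.03],"rot":[0,0,0],"jaw":0.04},{"translation":[0,0,-0.03],"rot":[0,0,0],"jaw":0.04},{"translation":[0,0,-0.03],"rot":[0,0,0],"jaw":0.04},{"translation":[0,0,-0.03],"rot":[0,0,0],"jaw":0.04},{"translation":[0,0,0],"rot":[0,0,0],"jaw":0.04}]'
python3 - <<'E'
from h import *
im=optics.get_image('wrist'); cv2.imwrite('pics/wrist3.png',im[:,:,::-1])
E
```

```text
clock: 7.53
position: [0.572, 0.112, 0.2966]
ee_rot: [2.276, 2.16, 0.013]
force: [1.7, -0.4, -1.0]
width: 0.437
```

View pics/wrist3.png

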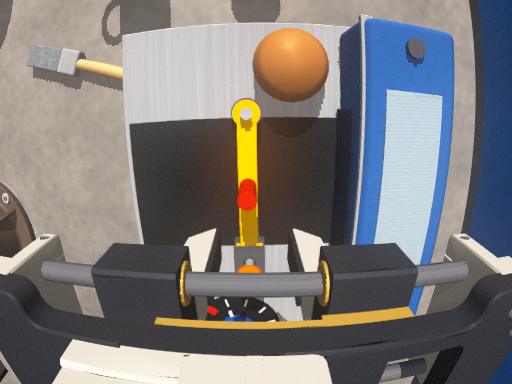

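```bash
python3 - <<'E'
from h import *
np.set_printoptions(precision=4,suppress=True)
a=wz((246,113),.145);b=wz((249.5,238),.143);print(a,b,np.degrees(np.arctan2(*(b-a)[:2]))) 
im=optics.get_image('top'); cv2.imwrite('pics/top3.png',cv2.resize(im[95:235,150:320,::-1],None,fx=3.5,fy=3.5,interpolation=2))
E
python3 go.py .564 .0255 .23 -2.2
```

```text
[0.5686 0.1839 0.145 ] [0.5645 0.05   0.143 ] -178.24224187585708
clk 7.63 pos [0.57   0.112  0.2918] yaw_y -3.0 zaxis [ 0.003  0.001 -1.   ] F [ 0.1  0.9 -0.7] w 0.040 j7 -0.18
tool delta [-0.0867 -0.0017  0.0617] dist 0.1065 rz(deg, tool) -0.8
```

View pics/top3.png

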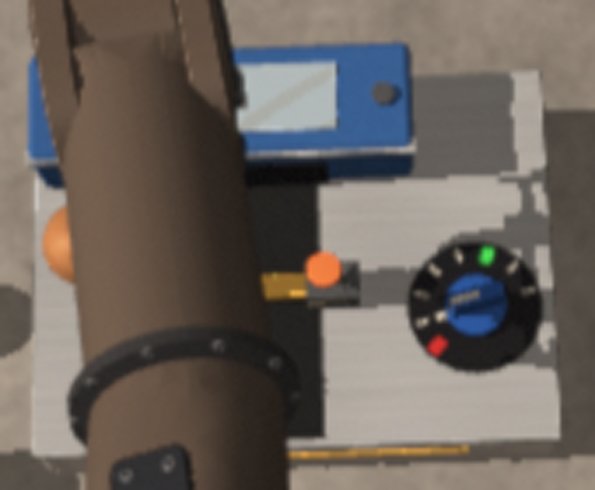

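```bash
python3 -m creep '[{"translation":[-0.029,-0.0005,0],"rot":[0,0,0],"jaw":0},{"translation":[-0.029,-0.0005,0],"rot":[0,0,0],"jaw":0},{"translation":[-0.029,-0.0005,0],"rot":[0,0,0],"jaw":0},{"translation":[0,0,0.03],"rot":[0,0,0],"jaw":0},{"translation":[0,0,0.03],"rot":[0,0,0],"jaw":0},{"translation":[0,0,0],"rot":[0,0,0],"jaw":0},{"translation":[0,0,0],"rot":[0,0,0],"jaw":0}]' 20; python3 go.py .564 .0255 .23 -2.2
python3 - <<'E'
from h import *
im=optics.get_image('wrist'); cv2.imwrite('pics/wrist4.png',im[:,:,::-1])
im=optics.get_image('scene'); cv2.imwrite('pics/scene4.png',cv2.resize(im[155:325,160:350,::-1],None,fx=3.5,fy=3.5,interpolation=2))
E
```

```text
clock: 8.22
position: [0.5619, 0.025, 0.229]
ee_rot: [-2.275, -2.162, 0.006]
force: [0.6, 0.4, 0.2]
width: 0.014
clk 8.22 pos [0.5619 0.025  0.229 ] yaw_y -2.9 zaxis [-0.005 -0.001 -1.   ] F [0.6 0.4 0.2] w 0.001 j7 -0.00
tool delta [ 0.0006  0.002  -0.001 ] dist 0.0024 rz(deg, tool) -0.7
```

View pics/wrist4.png

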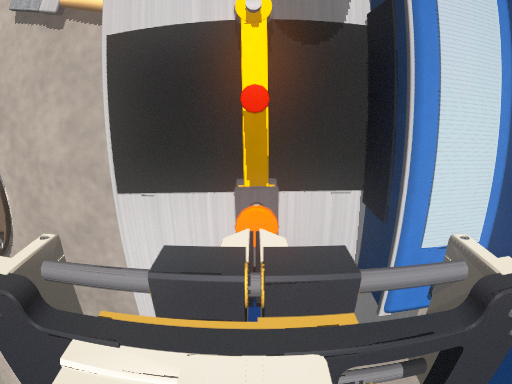

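View pics/scene4.png

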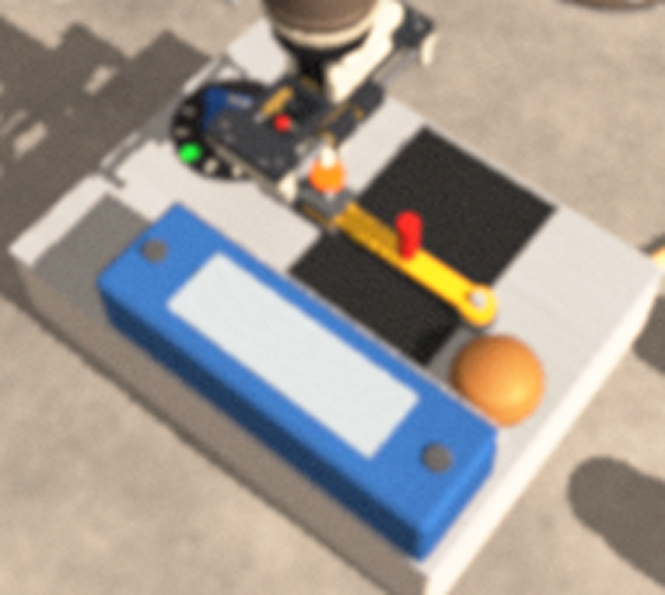

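```bash
python3 -m creep '[{"translation":[0,0.001,0.01],"rot":[0,0,0],"jaw":0},{"translation":[0,0,0.01],"rot":[0,0,0],"jaw":0},{"translation":[0,0,0.006],"rot":[0,0,0],"jaw":0},{"translation":[0,0,0.006],"rot":[0,0,0],"jaw":0},{"translation":[0,0,0.004],"rot":[0,0,0],"jaw":0},{"translation":[0,0,0.004],"rot":[0,0,0],"jaw":0}]'; for i in 1 2 3; do python3 -m creep '[{"translation":[0,0,0.002],"rot":[0,0,0],"jaw":0},{"translation":[0,0,0.002],"rot":[0,0,0],"jaw":0}]'| grep -E "pos|force"; done
```

```text
clock: 8.82
position: [0.5645, 0.0249, 0.1904]
ee_rot: [-2.276, -2.165, -0.0]
force: [-1.3, 0.5, 4.1]
width: 0.006
position: [0.5645, 0.0249, 0.1866]
force: [-0.5, 1.9, 3.8]
position: [0.5645, 0.0249, 0.1827]
force: [-0.8, 2.6, 4.3]
position: [0.5645, 0.0249, 0.1786]
force: [-1.6, 2.3, 3.2]
```

Sliding at about 4 N as expected; continue to the stop.

```bash
for i in 1 2 3; do python3 -m creep '[{"translation":[0,0,0.001],"rot":[0,0,0],"jaw":0},{"translation":[0,0,0.001],"rot":[0,0,0],"jaw":0}]'| grep -E "pos|force"; done
```

```text
position: [0.5649, 0.0248, 0.178]
force: [-8.8, 2.8, 29.2]
position: [0.5652, 0.0248, 0.1778]
force: [-15.2, 3.3, 46.4]
position: [0.5654, 0.0248, 0.1775]
force: [-21.2, 3.0, 65.9]
```

```bash
python3 -m creep '[{"translation":[0,0,-0.015],"rot":[0,0,0],"jaw":0},{"translation":[0,0,-0.03],"rot":[0,0,0],"jaw":0},{"translation":[0,0,-0.03],"rot":[0,0,0],"jaw":0},{"translation":[0,0,-0.03],"rot":[0,0,0],"jaw":0.06},{"translation":[0,0,-0.015],"rot":[0,0,0],"jaw":0.06},{"translation":[-0.03,-0.003,0],"rot":[0,0,0],"jaw":0.06},{"translation":[-0.03,-0.003,0],"rot":[0,0,0],"jaw":0.06},{"translation":[-0.03,-0.003,0],"rot":[0,0,0],"jaw":0.06},{"translation":[-0.03,-0.003,0],"rot":[0,0,0],"jaw":0.06},{"translation":[-0.03,-0.003,0],"rot":[0,0,0],"jaw":0.06},{"translation":[-0.03,-0.003,0],"rot":[0,0,0],"jaw":0.06},{"translation":[0,0,0],"rot":[0,0,0],"jaw":0.06}]' 10; python3 go.py .538 -.105 .17
python3 - <<'E'
from h import *
im=optics.get_image('wrist'); cv2.imwrite('pics/wrist5.png',im[:,:,::-1])
E
```

```text
clock: 10.82
position: [0.5351, -0.162, 0.2929]
ee_rot: [2.285, 2.153, -0.005]
force: [-0.5, -1.6, -0.1]
width: 0.611
clk 10.82 pos [ 0.5351 -0.162   0.2929] yaw_y -3.4 zaxis [-0.    -0.004 -1.   ] F [-0.5 -1.6 -0.1] w 0.056 j7 0.32
tool delta [ 0.0576 -0.0005  0.1227] dist 0.1355
```

View pics/wrist5.png

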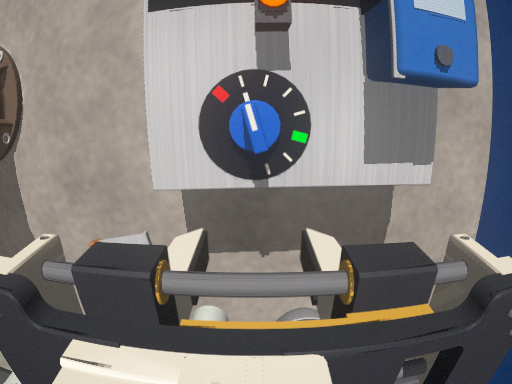

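Run:
```python
from h import *
np.set_printoptions(precision=4,suppress=True)
im=optics.get_image('wrist'); optics_r=optics.pinpoint('wrist','dial_grip'); print(optics_r[:2])
print('disc',wz((255,124.5),.122),'ptr',wz((248,95),.166),'tail',wz((262,151),.166))
print('red',wz((220,94),.122),'green',wz((299.5,137),.122),'t1',wz((242,81),.122),'t7',wz((267.5,169),.122))
if optics_r: print(wz(optics_r[0]['location'],.156))
cv2.imwrite('pics/w5c.png',cv2.resize(im[60:190,190:320,::-1],None,fx=4,fy=4,interpolation=2))
```

```text
[{'location': [250.5, 131.4], 'score': 0.93}]
disc [ 0.5418 -0.0962  0.122 ] ptr [ 0.537  -0.0658  0.166 ] tail [ 0.547  -0.1177  0.166 ]
red [ 0.5071 -0.0616  0.122 ] green [ 0.5884 -0.1114  0.122 ] t1 [ 0.5307 -0.0495  0.122 ] t7 [ 0.5528 -0.1449  0.122 ]
[ 0.5373 -0.1     0.156 ]
```

View pics/w5c.png

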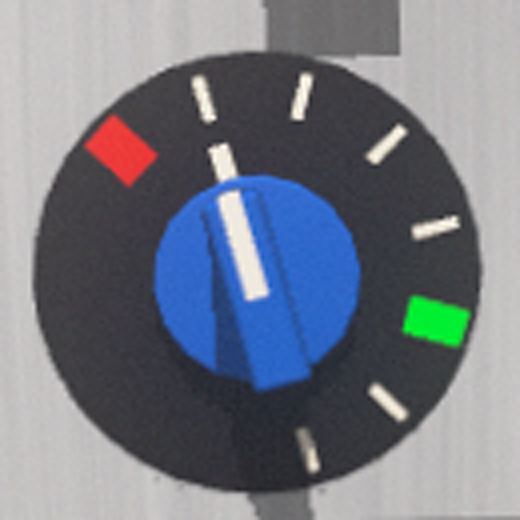

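```bash
python3 -m creep '[{"translation":[0,0,0],"rot":[0,0,0],"jaw":0.06},{"translation":[0,0,0],"rot":[0,0,0],"jaw":0.06}]'
python3 - <<'E'
from h import *
np.set_printoptions(precision=4,suppress=True)
c=optics.camera_info('wrist'); print(c['fx'],c['cx'],c['cy'],-np.array(c['R']).T@np.array(c['t']),np.array(c['R'])[2], arm.observe()['position'],arm.observe()['dq'])
im=optics.get_image('wrist'); cv2.imwrite('pics/wrist6.png',im[:,:,::-1])
g=im.astype(int)
for nm,m in(('green',(g[...,1]>150)&(g[...,0]<90)&(g[...,2]<110)),('red',(g[...,0]>150)&(g[...,1]<90)&(g[...,2]<90)),('orange',(g[...,0]>200)&(g[...,1]>90)&(g[...,1]<160)&(g[...,2]<60))):
    n,l,s,ce=cv2.connectedComponentsWithStats(m.astype('uint8'))
    for i in range(1,n):
        if s[i,4]>25: print(nm,s[i],ce[i],wz(ce[i],.122))
print('corners',wz((152,189),.12),wz((431,184.5),.12))
E
```

```text
clock: 11.13
position: [0.5377, -0.1529, 0.2924]
ee_rot: [-2.274, -2.167, 0.0]
force: [0.3, 1.2, -0.4]
width: 0.653
297.3186396354542 254.08163587735666 193.84123437796885 [ 0.5425 -0.0716  0.4361] [-0.0152 -0.301  -0.9535] [ 0.5377 -0.1529  0.2924] [-0.0022 -0.0032  0.0052 -0.0024  0.0023  0.0004  0.0018]
green [290 140  16  13 144] [297.4028 146.1111] [ 0.5864 -0.1196  0.122 ]
red [211  95  18  17 159] [219.239  102.8491] [ 0.5059 -0.0696  0.122 ]
orange [257   0  32  16 418] [273.0144   6.5024] [0.5671 0.0329 0.122 ]
corners [ 0.4199 -0.16    0.12  ] [ 0.7597 -0.17    0.12  ]
```

View pics/wrist6.png

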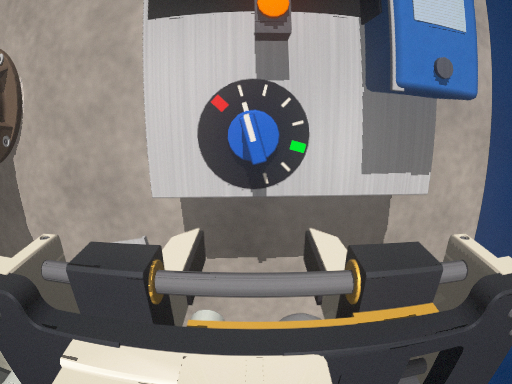

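```bash
python3 go.py .539 -.105 .21 12.8
```

```text
clk 11.18 pos [ 0.5377 -0.1529  0.2925] yaw_y -2.8 zaxis [-0.  0. -1.] F [-0.1  0.2  0.2] w 0.060 j7 0.31
tool delta [ 0.0479 -0.001   0.0825] dist 0.0954 rz(deg, tool) -15.6
```

```bash
python3 -m creep '[{"translation":[0.024,-0.0005,0],"rot":[0,0,0],"jaw":0.05},{"translation":[0.024,-0.0005,0],"rot":[0,0,0],"jaw":0.05},{"translation":[0,0,0.027],"rot":[0,0,-5.2],"jaw":0.05},{"translation":[0,0,0.027],"rot":[0,0,-5.2],"jaw":0.05},{"translation":[0,0,0.027],"rot":[0,0,-5.2],"jaw":0.05},{"translation":[0,0,0],"rot":[0,0,0],"jaw":0.05},{"translation":[0,0,0],"rot":[0,0,0],"jaw":0.05},{"translation":[0,0,0],"rot":[0,0,0],"jaw":0.05}]'; python3 go.py .539 -.105 .153 12.8
python3 - <<'E'
from h import *
im=optics.get_image('wrist'); cv2.imwrite('pics/wrist7.png',im[:,:,::-1])
im=optics.get_image('top'); cv2.imwrite('pics/top7.png',cv2.resize(im[95:235,150:320,::-1],None,fx=3.5,fy=3.5,interpolation=2))
E
```

```text
clock: 11.85
position: [0.5396, -0.1062, 0.2131]
ee_rot: [1.965, 2.45, 0.001]
force: [0.4, 0.3, 1.1]
width: 0.548
clk 11.85 pos [ 0.5396 -0.1062  0.2131] yaw_y 12.5 zaxis [ 0.001 -0.    -1.   ] F [0.4 0.3 1.1] w 0.050 j7 0.51
tool delta [ 0.0014 -0.0004  0.0601] dist 0.0601 rz(deg, tool) -0.3
```

View pics/wrist7.png

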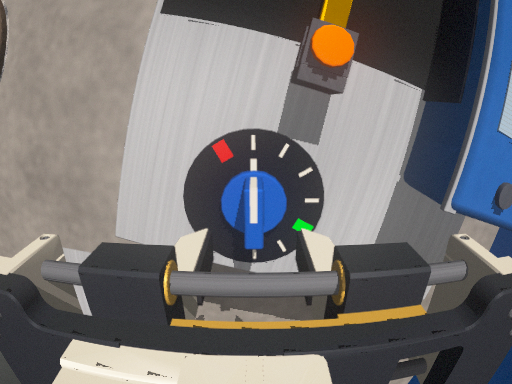

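```bash
python3 -m creep '[{"translation":[0,0,0.02],"rot":[0,0,0],"jaw":0.05},{"translation":[0.0005,0,0.02],"rot":[0,0,0],"jaw":0.05},{"translation":[0.0005,0,0.018],"rot":[0,0,0],"jaw":0.05},{"translation":[0,0,0],"rot":[0,0,0],"jaw":0.05},{"translation":[0,0,0],"rot":[0,0,0],"jaw":0.0},{"translation":[0,0,0],"rot":[0,0,0],"jaw":0.0},{"translation":[0,0,0],"rot":[0,0,0],"jaw":0},{"translation":[0,0,0],"rot":[0,0,0],"jaw":0},{"translation":[0,0,0],"rot":[0,0,0],"jaw":0},{"translation":[0,0,0],"rot":[0,0,0],"jaw":0}]' 40; python3 go.py .539 -.105 .153 12.8
```

```text
clock: 12.78
position: [0.5389, -0.1053, 0.1543]
ee_rot: [1.962, 2.453, 0.001]
force: [0.5, -0.5, -0.9]
width: 0.161
clk 12.78 pos [ 0.5389 -0.1053  0.1543] yaw_y 12.7 zaxis [ 0.001  0.    -1.   ] F [ 0.5 -0.5 -0.9] w 0.015 j7 0.55
tool delta [0.0002 0.0002 0.0013] dist 0.0013 rz(deg, tool) -0.1
```

```bash
python3 -m creep '[{"translation":[0,0,0],"rot":[0,0,6],"jaw":0},{"translation":[0,0,0],"rot":[0,0,6],"jaw":0},{"translation":[0,0,0],"rot":[0,0,6],"jaw":0},{"translation":[0,0,0],"rot":[0,0,6],"jaw":0},{"translation":[0,0,0],"rot":[0,0,6],"jaw":0},{"translation":[0,0,0],"rot":[0,0,6],"jaw":0},{"translation":[0,0,0],"rot":[0,0,6],"jaw":0},{"translation":[0,0,0],"rot":[0,0,6],"jaw":0},{"translation":[0,0,0],"rot":[0,0,6],"jaw":0},{"translation":[0,0,0],"rot":[0,0,6],"jaw":0}]'; python3 go.py .539 -.105 .153 -107.2
```

```text
clock: 13.62
position: [0.5384, -0.1051, 0.1542]
ee_rot: [-2.928, -1.136, -0.0]
force: [-2.6, 2.6, 4.7]
width: 0.146
clk 13.62 pos [ 0.5384 -0.1051  0.1542] yaw_y -47.6 zaxis [-0.     0.001 -1.   ] F [-2.6  2.6  4.7] w 0.013 j7 -0.34
tool delta [0.0005 0.0003 0.0012] dist 0.0014 rz(deg, tool) 59.6
```

```bash
python3 -m creep '[{"translation":[0,0,0],"rot":[0,0,6],"jaw":0},{"translation":[0,0,0],"rot":[0,0,6],"jaw":0},{"translation":[0,0,0],"rot":[0,0,6],"jaw":0},{"translation":[0,0,0],"rot":[0,0,6],"jaw":0},{"translation":[0,0,0],"rot":[0,0,6],"jaw":0},{"translation":[0,0,0],"rot":[0,0,6],"jaw":0},{"translation":[0,0,0],"rot":[0,0,6],"jaw":0},{"translation":[0,0,0],"rot":[0,0,6],"jaw":0},{"translation":[0,0,0],"rot":[0,0,6],"jaw":0},{"translation":[0,0,0],"rot":[0,0,6],"jaw":0},{"translation":[0,0,0],"rot":[0,0,0],"jaw":0},{"translation":[0,0,0],"rot":[0,0,0],"jaw":0}]'; python3 go.py .539 -.105 .153 -107.2
python3 - <<'E'
from h import *
im=optics.get_image('wrist'); cv2.imwrite('pics/wrist8.png',im[:,:,::-1])
E
```

```text
clock: 14.62
position: [0.5383, -0.1046, 0.1542]
ee_rot: [-3.105, 0.473, 0.002]
force: [-4.8, 2.9, 9.6]
width: 0.148
clk 14.62 pos [ 0.5383 -0.1046  0.1542] yaw_y -107.3 zaxis [-0.001  0.001 -1.   ] F [-4.8  2.9  9.6] w 0.014 j7 -1.17
tool delta [0.0008 0.0002 0.0012] dist 0.0015 rz(deg, tool) -0.1
```

View pics/wrist8.png

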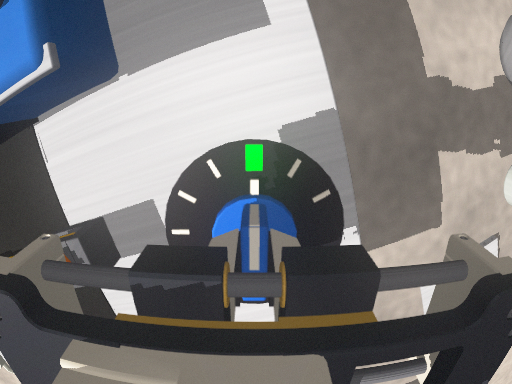

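The white pointer (254,187) lines up with the green mark (254,157). I'll release, lift, and check.

```bash
python3 -m creep '[{"translation":[0,0,0],"rot":[0,0,0],"jaw":0.03},{"translation":[0,0,0],"rot":[0,0,0],"jaw":0.05},{"translation":[0,0,0],"rot":[0,0,0],"jaw":0.05},{"translation":[0,0,0],"rot":[0,0,0],"jaw":0.05},{"translation":[0,0,-0.03],"rot":[0,0,0],"jaw":0.05},{"translation":[0,0,-0.03],"rot":[0,0,0],"jaw":0.05},{"translation":[0,0,-0.03],"rot":[0,0,0],"jaw":0.05},{"translation":[0,0,-0.03],"rot":[0,0,0],"jaw":0.05},{"translation":[-0.03,0,-0.02],"rot":[0,0,0],"jaw":0.05},{"translation":[-0.03,0,0],"rot":[0,0,0],"jaw":0.05},{"translation":[0,0,0],"rot":[0,0,0],"jaw":0.05},{"translation":[0,0,0],"rot":[0,0,0],"jaw":0.05}]' 10
python3 - <<'E'
from h import *
im=optics.get_image('wrist'); cv2.imwrite('pics/wrist9.png',im[:,:,::-1])
im=optics.get_image('scene'); cv2.imwrite('pics/scene9.png',cv2.resize(im[155:325,160:350,::-1],None,fx=3.5,fy=3.5,interpolation=2))
print(arm.observe()['clock'],arm.observe()['position'],arm.observe()['force'])
E
```

```text
clock: 15.67
position: [0.4807, -0.0862, 0.2938]
ee_rot: [-3.103, 0.469, -0.0]
force: [0.8, 1.7, 0.5]
width: 0.543
15.7667 [ 0.48188946 -0.08705626  0.2937797 ] [ 0.51826777 -0.62151726 -0.01844709]
```

View pics/wrist9.png

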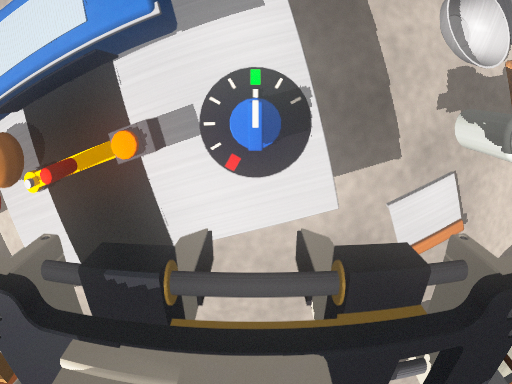

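View pics/scene9.png

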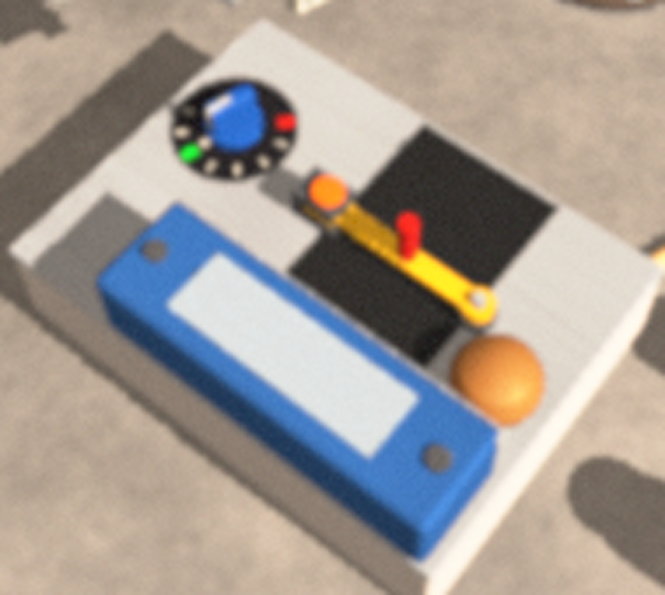

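The pointer (255,93) is on the green mark (255,76), the pin head sits on the fork, the bar is in the fork and the gripper is clear. I'm handing in now.

```bash
python3 -c "
from cell import arm
print(arm.sign_off())"
```

```text
the job is handed in; nothing more can be done
None
```

The slicer is set up and I handed the job in at about 15.8 s of the 72 s allowed; the sign-off reports no verdict.

- **Safety bar:** I pinched the red post and swung the bar along its arc into the fork until it met the stop, at about 9 N. In the wrist view the closed bar came out about 0.4° off the slicer's estimated closed direction, within measuring error.
- **Locking pin:** It slid at about 4 N and hit a hard stop with the fingertips about 164 mm above the bench, the height for fully home. I pressed to about 66 N at the stop, under the 120 N wrist limit. The last pictures show the head sitting on the fork.
- **Dial:** It started at setting 1, and I turned it 120° clockwise. After release, the wrist picture shows the pointer on the green mark.
- **Other things:** I did not touch the rest. The last pictures show no sign of the bun, bowl, shaker or scraper having moved; the jar, mug and brush were not in them. The gripper ended clear, about 0.13 m above the dial grip.

One wrist measurement disagreed: the dial centre was 9 mm off because the arm was still settling. I measured again at rest, it then agreed with the first estimate to about 2 mm, and I used that.

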